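# Show which bottle goes in which spill tray

## Task

Show a colleague where the red-capped bottle is to go: point straight down at the cap of the brown bottle with the red cap, fingertips a few centimetres above its middle, and hold there for two seconds. Then point down in the same way at the middle of the one empty white round tray, hold two seconds, and finish still pointing there. Touch nothing, and do not point at any other bottle or jar on the way.

Things in the scene. Friction and masses are not known exactly. Their poses are not given: they have to be found in the camera images.
- red_bottle: loose brown reagent bottle with a red screw cap, 68 mm across, 130 mm high in all, cap 40 mm across; origin at the centre of its underside, z up. It may stand in any of the three places in the bottle row
- red_cap_top (a point): centre of the top face of the red cap, 130 mm above the surface, z up
- tall_bottle: loose brown reagent bottle with a black cap, 72 mm across, 140 mm high; origin at the centre of its underside, z up. Not to be pointed at or touched
- small_bottle: loose brown reagent bottle with a black cap, 60 mm across, 110 mm high; origin at the centre of its underside, z up. Not to be pointed at or touched
- empty_tray: the white round spill tray that stands empty, 100 mm across the rim, 12 mm high, floor 4 mm thick, fixed; origin at the centre of its underside, z up. The three trays change places in their row, nearer the robot than the bottles
- jar_tray: white round spill tray of the same kind, holding the green jar; fixed; origin at the centre of its underside
- powder_tray: white round spill tray of the same kind, holding the powder jar; fixed; origin at the centre of its underside
- green_pot: loose open green plastic jar standing in a tray, 68 mm across, 99 mm high (top 103 mm above the surface); origin at the centre of its underside, z up. Not to be pointed at or touched
- powder_pot: loose clear jar of white powder with a white cap standing in a tray, 60 mm across, 85 mm high (top 89 mm above the surface); origin at the centre of its underside, z up. Not to be pointed at or touched
There are look-alikes about, which are no part of the job. What is shaped like the red_bottle but blue or pink is not meant.

How it is judged:
By the outcome, as a careful person would: the job done as asked, in the order asked, and still so for the second after the job is handed in, with the robot touching nothing.
It also fails if it takes over 42 s, if anything falls off the work surface, if the arm or the gripper's body presses on something with over 40 N, if the wrist force passes 120 N, or if a joint passes its speed limit or range.

## Robot

A 6-joint arm with a two-finger parallel gripper is mounted at the origin on a cart in front of the work surface, level with it; the furniture and walls round the work are solid. World frame = base frame: x ahead of the robot, y to its left, z up, the work surface at z = 0. Lengths are in m, angles in rad, forces in N, time in s.
With the tool pointing down it reaches from about 0.275 to 1 m from the base axis. Payload 8.4 kg.
Tool frame: the origin (TCP) lies between the finger pads, 19 mm behind the fingertips; this is the grasp point; z points along the fingers, y is the line along which they close (so a half turn about z gives the same grasp; the last joint's range is limited). The gripper opens to 85 mm and grips with 20 to 120 N. Pads are 22 mm wide; open, the fingers measure 114 mm over their backs; the gripper's body (76 mm by 85 mm) begins 54 mm behind the grasp point. The pads swing forward as they close: fully open they stand 13 mm farther back than shut.
Start: joints at [1.218, 0.353, 1.633, -0, 1.155, -0.002], TCP at [0.215, 0.587, 0.25] pointing down, gripper open.
Joint ranges: [-2.63, 2.63], [-0.92, 2.1], [0.06, 2.66], [-1.3, 4.44], [0, 2.69], [-3.02, 3.02]. Speed limits (rad/s): [2.22, 2.22, 2.79, 3.14, 3.14, 3.14].

## Interface

Orientations are given as a unit quaternion [x, y, z, w].
In Python, from workcell import bot, hand, kinematics, get_obs, vision, hand_in gives the robot as it stands. The module is installed in compiled form; this text tells all that it offers. Calls block until the motion is done:
- bot.reach(position, orientation): joint-space move of the TCP to a pose.
- bot.servo_line(position, ori=None, velocity=0.15): straight line of the TCP; ori=None keeps the orientation; velocity is the mean speed in m/s.
- bot.goto_joints(angles): joint-space move.
- hand.move_gripper(opening, strength=None): finger opening in m; strength is the grip in N (None keeps the last); returns when the fingers have stopped.
- bot.dwell(seconds).
- kinematics.solve_ik(position, orientation): joint angles nearest the present ones, or None.
- get_obs(): the state.
- vision.read_camera(name): name is "side" or "top"; returns a dict with "frame" (480x640x3 uint8, red, green, blue), "intrinsics" (3x3 intrinsics, pixels), "dist" ([k1, k2, p1, p2, k3] as OpenCV has them; the pictures are not rectified), "view" (4x4, takes a point from world to camera coordinates). Camera axes: x right, y down, z forward; pixel columns grow to the right and rows downward; lengths in m; the calibration is good to about 2 mm. A picture is of the moment at which its call begins. There is no depth.
A pose or a line that the arm cannot do raises bot.IKError and nothing moves.
- hand_in(): hands the job in; it is judged then, once.
The state is a dict: "time_s": time; "joint_pos": joint angles; "joint_vel": joint speeds; "joint_efforts": joint torques, N m; "position": TCP position; "orientation": TCP orientation; "wrist_force": force on the tool from outside, world axes, zero at the start; "ft_torque": the same for the moment, N m; "gripper_width": finger opening in m; "grip_force": force on a finger pad.
Only numpy, scipy, OpenCV 4.12 (cv2) and the standard library are available. Lean on these libraries where they do the work, as an engineer would, in place of code of your own. Each camera call takes 0.05 s, during which the arm holds its last target. There are 200 camera calls.

## Working session

There is one attempt and no reset: what is moved stays moved. The work goes in short steps, each a Python script; the robot and the scene stay as the last script left them, time stands still between calls to the robot, and variables do not carry over. Pictures are saved under pics/ and viewed, at most 10 in all, crops included, and the job is handed in when it is done.

```bash
mkdir -p pics
python3 - <<'E'
from workcell import *
import cv2,numpy as np,pickle
from workcell import get_obs,vision
d={}
for n in("top","side"):
    c=vision.read_camera(n); d[n]=c
    cv2.imwrite(f"pics/{n}0.png",c["frame"][:,:,::-1])
    print(n,np.round(np.array(c["view"]),3).tolist(),np.round(c["intrinsics"],1).tolist(),c["dist"])
pickle.dump(d,open("d.pkl","wb"))
o=get_obs();print(o["time_s"],o["position"],o["orientation"],o["gripper_width"])
E
```

```text
top [[0.01, -1.0, -0.014, 0.02], [-0.987, -0.007, -0.162, 0.619], [0.162, 0.015, -0.987, 1.038], [0.0, 0.0, 0.0, 1.0]] [[477.6, 0.0, 313.6], [0.0, 477.6, 236.8], [0.0, 0.0, 1.0]] [-0.09032716  0.          0.          0.          0.        ]
side [[-0.9, -0.436, 0.022, 0.553], [-0.24, 0.453, -0.858, 0.238], [0.364, -0.778, -0.513, 0.73], [0.0, 0.0, 0.0, 1.0]] [[519.0, 0.0, 327.4], [0.0, 519.0, 240.8], [0.0, 0.0, 1.0]] [-0.0236524  0.         0.         0.         0.       ]
0.1 [0.21463088 0.58655413 0.24932874] [ 1.74499571e-01  9.84657047e-01 -6.20786573e-04 -1.19003091e-04] 0.0855689307699839
```

View pics/top0.png

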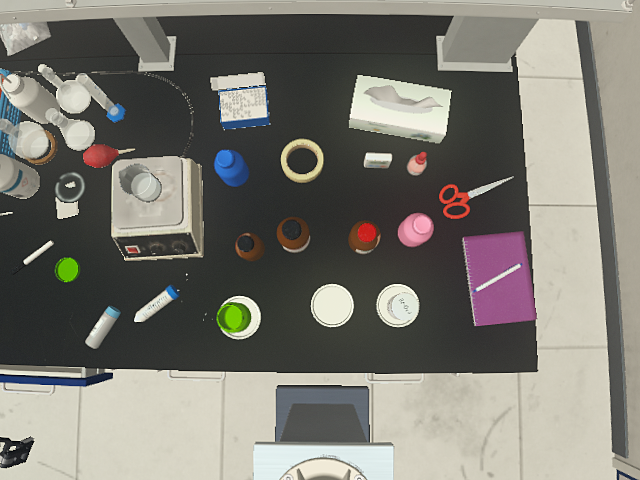

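View pics/side0.png

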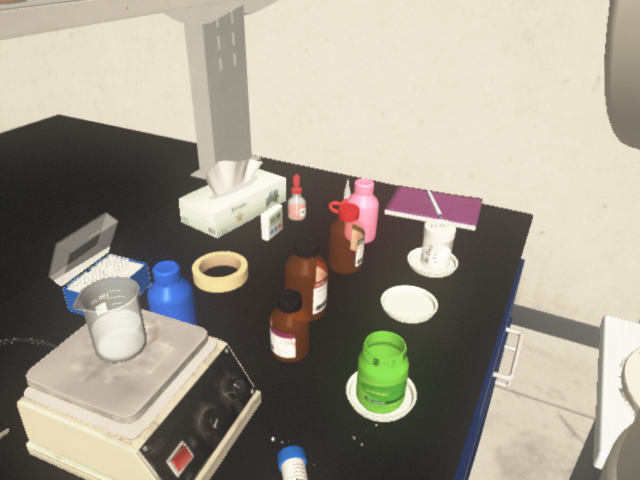

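The top view shows brown bottles in a row at (248,243), (293,232) and (367,232). The last has the red cap. The trays are at (240,317) with the green jar, (332,305) empty, and (398,305) with the powder jar.

Things that could be taken for the red-capped bottle:
- pink bottle (416,230)
- blue bottle (231,168)
- black-capped brown bottles (248,243) and (293,232)
- red-topped dropper (417,162)
- red bulb (101,155)
- scissors (455,203)

For the empty tray, the look-alikes are the trays at (240,317) and (398,305), and the tape ring (302,160). I choose the cap at (367,232), side (348,212), and the tray at (332,305), side (409,304).

```bash
cat > loc.py <<'E'
import cv2,numpy as np
def ray(c,uv):
    p=cv2.undistortPoints(np.array([[uv]],float),np.array(c["intrinsics"]),np.array(c["dist"]))[0,0]
    V=np.array(c["view"]);R,t=V[:3,:3],V[:3,3]
    d=R.T@np.array([*p,1]);return -R.T@t,d/np.linalg.norm(d)
def plane(c,uv,z):
    o,d=ray(c,uv);return o+d*(z-o[2])/d[2]
def tri(a,ua,b,ub):
    (o1,d1),(o2,d2)=ray(a,ua),ray(b,ub)
    s=np.linalg.lstsq(np.c_[d1,-d2],o2-o1,rcond=None)[0]
    p,q=o1+s[0]*d1,o2+s[1]*d2;return (p+q)/2,np.linalg.norm(p-q)
def proj(c,p):
    V=np.array(c["view"]);r=cv2.Rodrigues(V[:3,:3])[0]
    return cv2.projectPoints(np.array([p],float),r,V[:3,3],np.array(c["intrinsics"]),np.array(c["dist"]))[0][0,0]
def blob(c,kind,uv,r):
    h=cv2.cvtColor(c["frame"],cv2.COLOR_RGB2HSV).astype(int);H,S,V=h[...,0],h[...,1],h[...,2]
    m=((H<6)|(H>174))&(S>170)&(V>130) if kind=="red" else (S<60)&(V>130)
    w=np.zeros(m.shape,np.uint8);cv2.circle(w,uv,r,1,-1)
    cs=cv2.findContours((m&(w>0)).astype(np.uint8),cv2.RETR_EXTERNAL,cv2.CHAIN_APPROX_NONE)[0]
    return max(cs,key=cv2.contourArea)
E
python3 - <<'E'
import pickle;from loc import *
d=pickle.load(open("d.pkl","rb"));T,S=d["top"],d["side"]
ct,cs=blob(T,"white",(332,305),30),blob(S,"white",(409,304),36)
et,es=cv2.fitEllipse(ct),cv2.fitEllipse(cs)
print("tray ell",et,es); p,g=tri(T,et[0],S,es[0]); print("tray tri",p,g,"top@12mm",plane(T,et[0],.012),"side@12mm",plane(S,es[0],.012))
rt,rs=blob(T,"red",(367,232),16),blob(S,"red",(348,212),14)
for n,c in(("T",rt),("S",rs)): print(n,cv2.minEnclosingCircle(c),cv2.boundingRect(c),cv2.contourArea(c))
def big(c,con,b,k):
    x,y,w,h=b;im=c["frame"][:,:,::-1].copy();im=cv2.resize(im[y:y+h,x:x+w],None,fx=k,fy=k,interpolation=cv2.INTER_NEAREST)
    for q in con: cv2.polylines(im,[((q-[x,y])*k+k//2).astype(np.int32)],True,(255,255,0),1)
    return im
a=big(T,[ct,rt],(290,205,130,130),3);b=big(S,[cs,rs],(315,190,130,130),3)
cv2.imwrite("pics/crop.png",np.hstack([a,b]))
E
```

```text
tray ell ((331.78204345703125, 305.00616455078125), (42.31590270996094, 42.639034271240234), 165.8614501953125) ((408.83099365234375, 303.67138671875), (37.45685958862305, 56.81492233276367), 98.98251342773438)
tray tri [ 0.46546953 -0.01732881  0.00998276] 0.0005124484439345627 top@12mm [ 0.4656774  -0.01722313  0.012     ] side@12mm [ 0.46458189 -0.0147795   0.012     ]
T ((366.4554443359375, 232.19801330566406), 9.520223617553711) (358, 223, 18, 19) 252.0
S ((347.5, 210.5), 11.510964393615723) (338, 203, 21, 18) 270.0
```

View pics/crop.png

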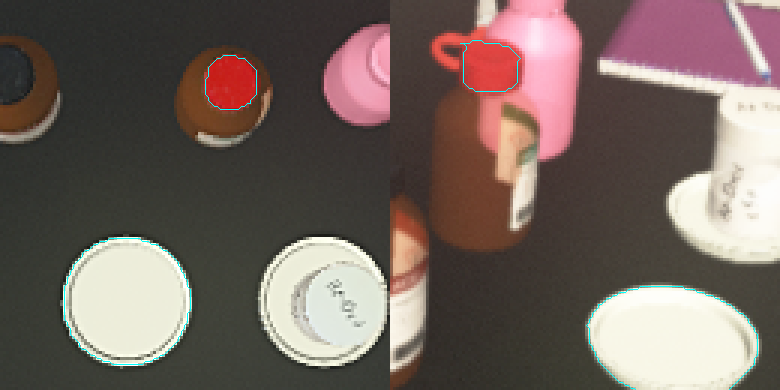

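The crop confirms both choices. On the left (top view) is the brown bottle with the solid red cap at (366,232) and the bare tray at (332,305). On the right (side view), the cap's top face is centred near (349,208), with the scissors loop and the pink bottle behind it, and the tray is empty.

Run:
```python
import pickle;from loc import *
from workcell import kinematics
d=pickle.load(open("d.pkl","rb"));T,S=d["top"],d["side"]
p,g=tri(T,(366.5,232),S,(349,208));print("cap",p,g,plane(T,(366.5,232),.13),proj(T,[0,0,0]))
cap=plane(T,(366.5,231.5),p[2])
for n,uv,z in(("tall",(292,229),.14),("small",(247,241),.11),("powder",(402,305),.089),("green",(233,317),.103),("pink",(421,227),.13)):print(n,plane(T,uv,z))
t=np.linspace(0,2*np.pi,40)
for c,n in((T,"T"),(S,"S")):
    q=np.array([proj(c,cap+[.02*np.cos(a),.02*np.sin(a),0]) for a in t]);print(n,q.min(0),q.max(0))
for pos in ((cap[0],cap[1],.3),(cap[0],cap[1],.19),(.4655,-.0165,.3),(.4655,-.0165,.065)):
    for yaw in(0,np.pi/2,-np.pi/2,np.pi):
        q=[np.cos(yaw/2),np.sin(yaw/2),0,0]
        s=kinematics.solve_ik(pos,q);print(pos,round(yaw,2),None if s is None else np.round(s,2))
```

```text
cap [ 0.61657498 -0.08734009  0.12934208] 0.0006503240921020905 [ 0.61677291 -0.08717814  0.13      ] [322.69730233 512.45617139]
tall [0.6202608  0.06978487 0.14      ]
small [0.59869573 0.1684213  0.11      ]
powder [ 0.46508395 -0.16655653  0.089     ]
green [0.43612572 0.19452527 0.103     ]
pink [ 0.62841538 -0.20305659  0.13      ]
T [357.05515102 222.21434734] [375.94567839 240.82157844]
S [337.28513081 202.94085729] [358.97320391 212.88463917]
(np.float64(0.6179613770459413), np.float64(-0.0872508423105674), 0.3) 0 [-0.14  0.31  1.58 -0.    1.25  1.43]
(np.float64(0.6179613770459413), np.float64(-0.0872508423105674), 0.3) 1.57 [-0.14  0.31  1.58 -0.    1.25 -0.14]
(np.float64(0.6179613770459413), np.float64(-0.0872508423105674), 0.3) -1.57 [-0.14  0.31  1.58 -0.    1.25  3.  ]
(np.float64(0.6179613770459413), np.float64(-0.0872508423105674), 0.3) 3.14 [-0.14  0.31  1.58 -0.    1.25 -1.71]
(np.float64(0.6179613770459413), np.float64(-0.0872508423105674), 0.19) 0 [-0.14  0.41  1.69 -0.    1.04  1.43]
(np.float64(0.6179613770459413), np.float64(-0.0872508423105674), 0.19) 1.57 [-0.14  0.41  1.69 -0.    1.04 -0.14]
(np.float64(0.6179613770459413), np.float64(-0.0872508423105674), 0.19) -1.57 [-0.14  0.41  1.69 -0.    1.04  3.  ]
(np.float64(0.6179613770459413), np.float64(-0.0872508423105674), 0.19) 3.14 [-0.14  0.41  1.69 -0.    1.04 -1.71]
(0.4655, -0.0165, 0.3) 0 [-0.04  0.05  1.9  -0.    1.19  1.53]
(0.4655, -0.0165, 0.3) 1.57 [-0.04  0.05  1.9  -0.    1.19 -0.04]
(0.4655, -0.0165, 0.3) -1.57 None
(0.4655, -0.0165, 0.3) 3.14 [-0.04  0.05  1.9  -0.    1.19 -1.61]
(0.4655, -0.0165, 0.065) 0 [-0.04  0.39  2.11 -0.    0.64  1.53]
(0.4655, -0.0165, 0.065) 1.57 [-0.04  0.39  2.11 -0.    0.64 -0.04]
(0.4655, -0.0165, 0.065) -1.57 None
(0.4655, -0.0165, 0.065) 3.14 [-0.04  0.39  2.11 -0.    0.64 -1.61]
```

The cap comes out at (0.617,-0.087,0.129) and the tray at (0.466,-0.016,0.010), both consistent across the two views. I'll shut the gripper, rise and pull in, rotate at short radius clear of everything, then go out between the tray and the powder jar to the cap.

Run:
```python
from loc import *
from workcell import bot,hand,kinematics,get_obs,vision
hand.move_gripper(0.0)
o=get_obs();p=np.array(o["position"]);q0=o["orientation"]
bot.servo_line([p[0],p[1],.40],velocity=.2)
a=np.arctan2(p[1],p[0])
bot.servo_line([.36*np.cos(a),.36*np.sin(a),.40],velocity=.2)
j=np.array(get_obs()["joint_pos"]);j[0]+=np.arctan2(-.087,.35)-a;bot.goto_joints(j)
o=get_obs();print(o["time_s"],o["position"],o["orientation"])
bot.servo_line([.617,-.0872,.30],velocity=.2)
bot.servo_line([.617,-.0872,.186],velocity=.12)
o=get_obs();print(o["time_s"],o["position"],o["orientation"],o["wrist_force"],o["gripper_width"])
for n in("side",):
    cv2.imwrite(f"pics/{n}1.png",vision.read_camera(n)["frame"][:,:,::-1])
```

```text
5.0417 [ 0.3502362  -0.08649503  0.39992252] [ 7.87408286e-01  6.16431807e-01  1.04581116e-04 -8.60413010e-05]
7.7167 [ 0.61753296 -0.08729278  0.18681463] [7.87801564e-01 6.15928715e-01 4.91543530e-04 5.22395764e-04] [-0.04709948  0.35468594  0.46702973] -7.777042880365489e-05
```

View pics/side1.png

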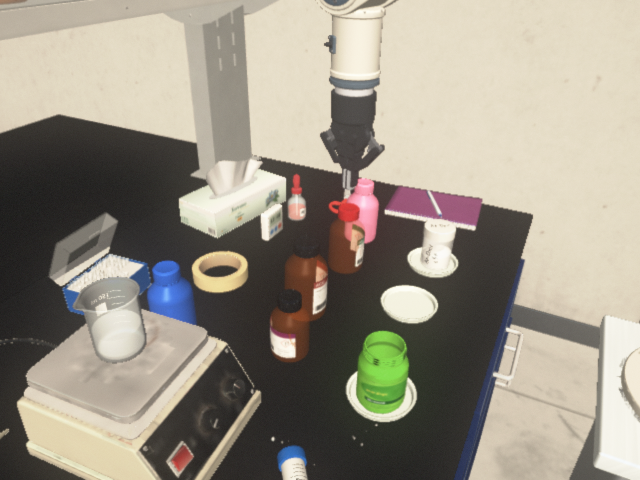

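The closed fingers stand directly over the red cap at about (348,198) and nothing has moved. I'll measure the actual fingertip clearance before the hold.

Run:
```python
from loc import *
import pickle
S=pickle.load(open("d.pkl","rb"))["side"]
for z in(.13,.145,.155,.167,.187):print(z,proj(S,[.6175,-.0873,z]))
im=cv2.imread("pics/side1.png");df=cv2.absdiff(im,S["frame"][:,:,::-1]).max(2)
for r in range(178,212,2):
    c=np.where(df[r,335:362]>40)[0]+335;print(r,c.min() if len(c) else None,c.max() if len(c) else None)
cv2.imwrite("pics/crop2.png",cv2.resize(im[150:250,300:400],None,fx=6,fy=6,interpolation=cv2.INTER_NEAREST))
```

```text
0.13 [348.37415945 207.54685868]
0.145 [348.72371628 200.23377874]
0.155 [348.95978558 195.2928064 ]
0.167 [349.24632673 189.29309899]
0.187 [349.73195366 179.11895971]
178 343 350
180 343 357
182 343 357
184 343 357
186 343 346
188 345 353
190 None None
192 None None
194 None None
196 None None
198 None None
200 None None
202 None None
204 None None
206 None None
208 None None
210 None None
```

View pics/crop2.png

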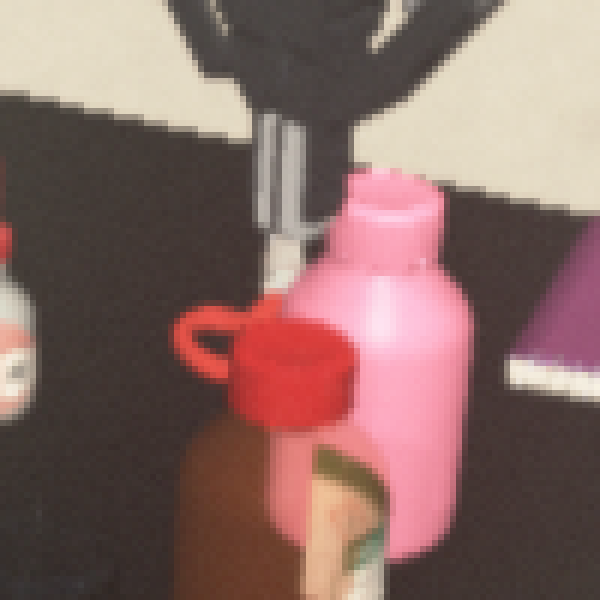

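The crop shows the fingertips ending at row 189, which matches z = 0.167. That is 37 mm above the cap centre and in line with it; the white piece below the tips is the scissors blade in the background. Now I'll hold there and move to the tray.

Run:
```python
from loc import *
from workcell import bot,get_obs,vision
bot.dwell(2.6)
o=get_obs();print(o["time_s"],o["position"])
bot.servo_line([.617,-.0872,.30],velocity=.2)
bot.servo_line([.4655,-.0165,.30],velocity=.2)
bot.servo_line([.4655,-.0165,.066],velocity=.15)
bot.dwell(2.6)
o=get_obs();print(o["time_s"],o["position"],o["orientation"],o["wrist_force"],np.abs(o["joint_vel"]).max())
c=vision.read_camera("side");cv2.imwrite("pics/side2.png",c["frame"][:,:,::-1]);print(proj(c,[.4655,-.0165,.047]),proj(c,[.4655,-.0165,.004]))
```

```text
10.3667 [ 0.6170116  -0.08719129  0.1860158 ]
16.375 [ 0.46551064 -0.01649616  0.06600901] [7.87811143e-01 6.15916877e-01 4.25911283e-05 3.56868607e-05] [-0.36290703  0.79409172 -0.26043442] 0.001675358606604754
[410.738573   286.70564929] [408.1688626  306.61302386]
```

View pics/side2.png

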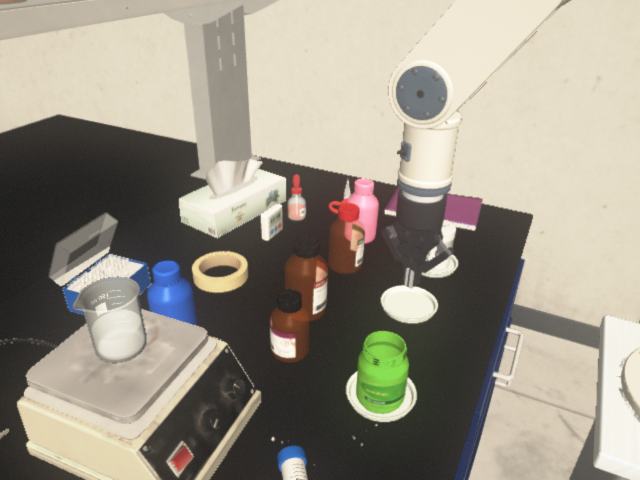

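The fingertips are at about (410,286), over the middle of the empty tray at (409,304). Everything stands as before, so I'm handing in.

```bash
python3 -c "
from workcell import hand_in
print(hand_in())"
```

```text
the job is handed in; nothing more can be done
None
```

I pointed down at the red cap with the fingertips about 37 mm above it and held 2.6 s, then did the same over the middle of the empty tray, about 35 mm above its rim, and handed in still pointing there at about 16 s; the wrist force stayed under 1 N at each check, and nothing had moved in the pictures.

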